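# Calibrate the repaired terminal's touch screen

## Robot

A 7-joint arm with a two-finger parallel gripper is mounted at the origin on the work surface. World frame = base frame: x ahead of the robot, y to its left, z up, the work surface at z = 0. Lengths are in m, angles in rad, forces in N, time in s.
With the tool pointing down it reaches from about 0.35 to 0.9 m from the base axis. Payload 7.2 kg.
Tool frame: the origin (TCP) lies at the very end of the fingers, on their centre line; the grasp point (between the pads) lies bot.grip_point_offset behind it (bot.grip_point_offset is the distance from the TCP to the grasp point, in m); z points along the fingers, y is the direction in which the jaws open and shut (so a half turn about z gives the same grasp; the last joint's range is limited). The gripper opens to 88 mm and grips with 3 to 60 N. Pads are 20 mm wide; open, the fingers measure 115 mm over their backs; the gripper's body (75 mm by 178 mm) begins 61 mm behind the grasp point.
Start: joints at [1.167, 0.411, -0.013, 1.596, 0.006, 1.134, -0.082], TCP at [0.206, -0.59, 0.223] pointing down, gripper open.
Joint ranges: [-2.95, 2.95], [-0.29, 1.99], [-1.47, 1.44], [0.14, 2.54], [-1.03, 4.17], [0.13, 1.85], [-2.86, 2.86]. Speed limits (rad/s): [2.39, 2.39, 3.01, 3.01, 3.14, 3.14, 3.14].

## Interface

Orientations are given as [roll, pitch, yaw] about the fixed x, y, z axes, in that order (R = Rz(yaw) Ry(pitch) Rx(roll)).
In Python, from workcell import bot, get_image, recognise gives the robot as it stands.
- The arm moves only by the shell command python3 -m crank 'ROWS' [FORCE]. ROWS is JSON, one flat list of numbers, 7 for each row, row after row: the closure, from 0 (fully open) to 1 (shut), then the shift along the tool's x, y, z in mm, then the turn, a rotation vector about the tool's x, y, z in degrees. In form: [jaw, tx, ty, tz, wx, wy, wz, jaw, tx, ty, tz, wx, wy, wz, ...]. A call has 1 to 12 rows; each row is the pose to reach, as a shift and turn from the pose commanded when the call began, along the tool's axes at that moment; what a row does not reach only later rows make up. A row lasts 1/12 s, in which the tool goes at most 41.7 mm and 7.16 degrees, less where a joint would pass 70% of its speed; a pose out of reach is approached as far as the arm can. A call with a gripper value outside its range is refused whole. The fingers move at their own pace and stop on an object; FORCE is the grip in N (left out, the last holds). Time passes only in rows, so rows that repeat a pose let the fingers close. It gives the time, the measured TCP pose, the force and the opening at its end, in the units of the state.
- bot.get_state(): the state, without advancing time (a new reading comes with each control period).
- get_image(name): name is "scene" or "top"; returns a dict with "image" (480x640x3 uint8, blue, green, red), "range_z" (480x640 float32, m along the optical axis (not along the pixel's ray), 0 where there is no reading), "mtx" (3x3 intrinsics, pixels), "pose" (4x4, takes a point from camera to world coordinates). Camera axes: x right, y up, looking along -z (the intrinsics and any distortion apply to the point x, -y, -z); pixel columns grow to the right and rows downward; lengths in m; the calibration is good to about 2 mm. A picture is of the moment at which its call begins.
- bot.hand_in(): hands the job in, once; it reports no verdict.
Trained networks look in the newest picture that a camera, given by its name, has taken for a name from the list of things; names that differ only in an ending like _2 or _b are one class to them, and where a whole thing is asked for, a point or a joint stands for the part that bears it (a point fixed in the world has none). Each returns a list of dicts, best first, with "p" (0 to 1); they miss things now and then, are a little off and sometimes report something else, mostly with a low value. They report only what shows in the picture. A call takes as long as a camera call.
- recognise(camera, target): "point" ([column, row] in pixels, amid what is visible of it).
The state is a dict: "time_s": time; "q": joint angles; "joint_velocities": joint speeds; "effort": joint torques, N m; "tcp_pos": TCP position; "tcp_rot": TCP orientation; "contact_force": force on the tool from outside, world axes, zero at the start; "torque": the same for the moment, N m; "grip_width": finger opening in m.
Only numpy, scipy, OpenCV 4.12 (cv2) and the standard library are available. Lean on these libraries where they do the work, as an engineer would, in place of code of your own. Each camera call takes 0.05 s, during which the arm holds its last target. There are 200 camera calls.

## Task

The rugged terminal on the blue mat has a new touch screen that needs its three-point calibration. With a closed fingertip, lightly touch the three targets on its screen in turn - upper left, then right, then bottom, lifting off after each - and then press the green key to save. Do it gently, press no other key, do not pick up or shift the terminal, and leave everything else on the bench as it is.

Things in the scene. Friction and masses are not known exactly. Their poses are not given: they have to be found in the camera images.
- terminal: rugged vehicle-mount terminal, dark grey, lying loose and face up on the blue mat (mat 3 mm thick), key row on the robot's side. 200 mm deep (its x), 250 mm wide (its y), 45 mm tall to the glass and bezel, 1.3 to 2 kg. Origin: centre of its underside; x points from the key row to the screen's upper edge, y to the screen's left, z up. Glass 128 x 170 mm, level with the bezel, centred at x +14 mm. Its turn about z is at most 0.3 rad.
- glass: the terminal's touch-screen glass with the three targets, 128 x 170 mm (x, y), turquoise picture with a dark rim. Origin: centre of its top surface, at x +14, y 0, z 45 mm in the terminal's frame; same axes as the terminal. It floats on a soft gasket, see the targets.
- mark_upper_left: round calibration target drawn on the terminal's glass (red disc with a white cross; 24 mm across, level with the glass), in the screen's upper left corner. Origin: its centre on the glass surface, 45 mm above the terminal's underside; z points up out of the glass. In the terminal's frame it lies at x +48, y +54 mm. The glass floats on a soft gasket: it starts to give at about 2 N and bottoms 3 mm lower at about 8 N.
- mark_right: round calibration target drawn on the terminal's glass (red disc with a white cross; 24 mm across, level with the glass), half-way up the screen's right edge. Origin: its centre on the glass surface, 45 mm above the terminal's underside; z points up out of the glass. In the terminal's frame it lies at x +14, y -60 mm. The glass floats on a soft gasket: it starts to give at about 2 N and bottoms 3 mm lower at about 8 N.
- mark_bottom: round calibration target drawn on the terminal's glass (red disc with a white cross; 24 mm across, level with the glass), at the middle of the screen's lower edge. Origin: its centre on the glass surface, 45 mm above the terminal's underside; z points up out of the glass. In the terminal's frame it lies at x -23, y +0 mm. The glass floats on a soft gasket: it starts to give at about 2 N and bottoms 3 mm lower at about 8 N.
- key_green (a joint): the green key, rightmost of the five in the row below the screen (16 x 20 mm, neighbours 42 mm away): 0 m released, 0.004 m fully down; sprung, it starts to move at about 1.7 N, is half down (which is enough) at about 4 N, is fully down at about 6 N and springs back.
- green_key_top (a point): centre of the top of the green key, released: 51 mm above the terminal's underside, 6 mm above the bezel, at x -78, y -84 mm in the terminal's frame
- key_red (a joint): red (leftmost) key of the terminal's key row (16 x 20 mm, centre at x -78, y +84 mm in the terminal's frame); 0 m released, 0.004 m fully down. Not to be pressed.
- key_grey_a (a joint): left grey key of the terminal's key row (16 x 20 mm, centre at x -78, y +42 mm in the terminal's frame); 0 m released, 0.004 m fully down. Not to be pressed.
- key_grey_b (a joint): middle grey key of the terminal's key row (16 x 20 mm, centre at x -78, y +0 mm in the terminal's frame); 0 m released, 0.004 m fully down. Not to be pressed.
- key_yellow (a joint): yellow key of the terminal's key row (16 x 20 mm, centre at x -78, y -42 mm in the terminal's frame); 0 m released, 0.004 m fully down. Not to be pressed.
- tray: black open parts tray 180 x 230 x 45 mm, fixed, on the mat left or right of the terminal; origin: centre of its underside
- handheld_a: rugged handheld terminal, 160 x 74 x 27 mm, black with a yellow key, lying in the tray; bystander; origin: on its underside
- battery: black battery pack 52 x 76 x 16 mm lying in the tray; bystander; origin: on its underside
- handheld_b: a second rugged handheld terminal, 160 x 74 x 27 mm, lying left on the bench; bystander; origin: on its underside
- cleaner: white bottle with red cap, 48 mm across, 100 mm tall, standing on the mat beyond the tray; bystander; origin: on its underside
- screw_pot: small steel bowl, 52 mm across, 28 mm tall, on the mat just beyond the terminal's far edge; bystander; origin: on its underside
- screwdriver: green-handled screwdriver 170 mm long, 28 mm across the handle, lying on the bench just right of the mat; bystander; origin: on its underside

How it is judged:
On the way, in this order (a step that is already met when the one before it is completed fails the run):
1. a finger touches the upper left target and no other target (contact force between the fingers and mark_upper_left above 0.2 N and contact force between the fingers and mark_right below 0.1 N and contact force between the fingers and mark_bottom below 0.1 N), for 0.05 s.
2. the finger is lifted clear of the terminal again (contact force between the fingers and terminal below 0.05 N), for 0.1 s.
3. a finger touches the right-hand target and no other target (contact force between the fingers and mark_right above 0.2 N and contact force between the fingers and mark_upper_left below 0.1 N and contact force between the fingers and mark_bottom below 0.1 N), for 0.05 s.
4. the finger is lifted clear of the terminal again (contact force between the fingers and terminal below 0.05 N), for 0.1 s.
5. a finger touches the bottom target and no other target (contact force between the fingers and mark_bottom above 0.2 N and contact force between the fingers and mark_upper_left below 0.1 N and contact force between the fingers and mark_right below 0.1 N), for 0.05 s.
6. the finger is lifted clear of the terminal again (contact force between the fingers and terminal below 0.05 N), for 0.1 s.
7. the green key is pressed down by a finger (value of joint key_green above 0.002 m and contact force between the fingers and terminal above 0.3 N), for 0.05 s.
At the end, for the whole second after the job is handed in: All keys have sprung back (under 0.8 mm down) and the terminal lies flat and still (tilt under 0.03 rad), within 10 mm of where it started (value of joint each of key_green, key_red, key_grey_a, key_grey_b, key_yellow below 0.0008 m and distance of terminal from where it was at the start of the episode below 0.01 m and angle between terminal's own z axis and vertical below 0.03 rad and linear speed of terminal below 0.01 m/s); the robot touches nothing.
It fails at once if the fingers press on the screen with more than 15 N, even for a moment (contact force between the fingers and glass above 15 N).
It fails at once if the fingers press on the terminal as a whole (keys and housing too) with more than 40 N, even for a moment (contact force between the fingers and terminal above 40 N).
It fails at once if another key than the green one is pressed (more than 1.5 mm) (value of joint any of key_red, key_grey_a, key_grey_b, key_yellow above 0.0015 m).
It fails at once if the terminal is lifted, tipped or shifted (more than 15 mm, or 0.1 rad) (distance of terminal from where it was at the start of the episode above 0.015 m or angle between terminal's own z axis and vertical above 0.1 rad).
It fails at once if a bystander is moved by more than 20 mm (distance of any of handheld_a, battery, handheld_b, cleaner, screw_pot, screwdriver from where it was at the start of the episode above 0.02 m).
It also fails if it takes over 58 s, if anything falls off the work surface, if the arm or the gripper's body presses on something with over 40 N, if the wrist force passes 120 N, or if a joint passes its speed limit or range.

## Working session

There is one attempt and no reset: what is moved stays moved. The work goes in short steps, Python scripts to look and compute and a shell command to move; the robot and the scene stay as the last step left them, time stands still between calls to the robot, and variables do not carry over. Pictures are saved under pics/ and viewed, about 8 in all and at most 12, crops included, and the job is handed in when it is done.

```bash
mkdir -p pics; cat > h.py <<'E'
import numpy as np,cv2
from workcell import bot,get_image,recognise
def P(d,pt):
    u,v=int(round(pt[0])),int(round(pt[1])); w=d["range_z"][v-2:v+3,u-2:u+3]; z=np.median(w[w>0]); K=d["mtx"]
    p=np.array([(pt[0]-K[0,2])/K[0,0]*z,-(pt[1]-K[1,2])/K[1,1]*z,-z,1]); return (d["pose"]@p)[:3]
E
python3 - <<'E'
from h import *
s=bot.get_state(); print(s["tcp_pos"],s["tcp_rot"],s["contact_force"],s["grip_width"],bot.grip_point_offset)
for c in("top","scene"):
    d=get_image(c); cv2.imwrite(f"pics/{c}0.png",d["image"])
    for n in("mark_upper_left","mark_right","mark_bottom","green_key_top","key_green","glass"):
        for r in recognise(c,n)[:4]: print(c,n,np.round(r["point"],1),round(r["p"],2),np.round(P(d,r["point"]),4))
E
```

```text
[ 0.20575336 -0.58962837  0.22181891] [-3.13999487e+00  1.17749535e-04  3.35827585e-01] [ 0.57503444  0.04198576 -0.45774939] 0.08767378093418844 0.0187
top mark_upper_left [292.6 295.7] 0.45 [0.4969 0.0761 0.0532]
top mark_upper_left [229.3 247.5] 0.4 [0.6155 0.2097 0.0472]
top mark_right [395.2 250.8] 0.69 [ 0.5847 -0.1612  0.0224]
top mark_right [279.9 254.8] 0.55 [0.59   0.0985 0.0488]
top mark_bottom [254.2 259.1] 0.57 [0.5851 0.1558 0.047 ]
top green_key_top [293.  294.3] 0.61 [0.5001 0.0751 0.0515]
top green_key_top [114.9 272.7] 0.48 [0.5826 0.4712 0.0253]
top key_green [254.7 267.7] 0.37 [0.5656 0.1555 0.0475]
top glass [253.5 260.3] 0.83 [0.5826 0.1575 0.0466]
top glass [359.8 207.6] 0.75 [ 0.6756 -0.0847  0.0795]
scene mark_upper_left [399.8 286.4] 0.49 [0.6124 0.2141 0.0482]
scene mark_right [357.7 260.8] 0.37 [0.5847 0.1005 0.0482]
scene green_key_top [356.9 231.1] 0.39 [0.5064 0.0692 0.0527]
scene key_green [359.3 226.6] 0.56 [0.4919 0.07   0.0538]
scene glass [380.1 270.1] 0.65 [0.588  0.1579 0.0477]
scene glass [424.1 245.2] 0.32 [0.4788 0.2334 0.049 ]
```

View pics/top0.png

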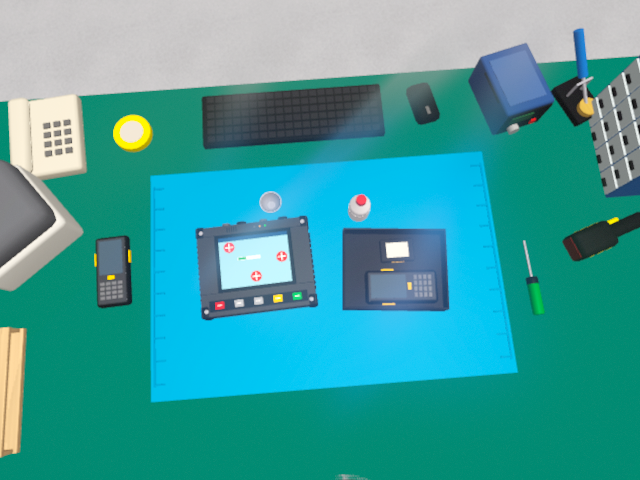

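View pics/scene0.png

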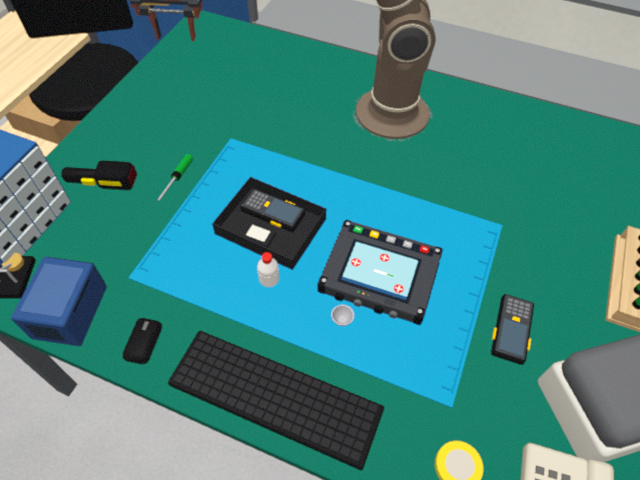

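The top view shows the terminal with targets near (229,247) upper left, (281,256) right and (256,276) bottom, and the green key at (297,296). The scene view agrees, though the networks' labels are only partly right. Next I'll refine by colour and fit a rigid pose.

```bash
cat > fit.py <<'E'
from h import *
M=np.array([[48,54],[14,-60],[-23,0],[-78,-84]])/1e3
def blob(d,pt,col,r):
    im=d["image"].astype(int); b,g,rr=im[...,0],im[...,1],im[...,2]
    m=((rr>150)&(g<120)&(b<120)) if col=="r" else ((g>120)&(rr<90)&(b<130))
    w=np.zeros_like(m); u,v=pt; w[v-r:v+r+1,u-r:u+r+1]=1; m=(m&w).astype(np.uint8)
    n,l,st,c=cv2.connectedComponentsWithStats(cv2.morphologyEx(m,cv2.MORPH_CLOSE,np.ones((3,3),np.uint8)))
    i=1+np.argmax(st[1:,4]); x,y,wd,h,a=st[i]
    return np.array([x+(wd-1)/2,y+(h-1)/2]) ,a
def fit(W,M):
    a=W-W.mean(0); b=M-M.mean(0); t=np.arctan2((b[:,0]*a[:,1]-b[:,1]*a[:,0]).sum(),(a*b).sum())
    R=np.array([[np.cos(t),-np.sin(t)],[np.sin(t),np.cos(t)]]); o=W.mean(0)-R@M.mean(0); return t,o,R
E
python3 - <<'E'
from fit import *
S={"top":[(229,247),(281,256),(256,276),(297,296)],"scene":[(399,289),(356,262),(385,258),(358,230)]}
for c in S:
    d=get_image(c); K=d["mtx"]; W=[]
    for i,pt in enumerate(S[c]):
        p,a=blob(d,pt,"g" if i==3 else "r",9); w=P(d,p)
        zt=.054 if i==3 else .048; C=d["pose"][:3,3]; f=(zt-C[2])/(w[2]-C[2]); x=C+(w-C)*f
        print(c,i,p,a,np.round(w,4),np.round(x,4)); W.append(x[:2])
    t,o,R=fit(np.array(W),M); print("yaw",t,"o",o,"res mm",np.round((W-(o+M@R.T))*1e3,1).tolist()); print("fit",np.round(o+M@R.T,4).tolist())
E
```

```text
Traceback (most recent call last):
  File "fit.py", line 8, in blob
    i=1+np.argmax(st[1:,4]); x,y,wd,h,a=st[i]
        ~~~~~~~~~^^^^^^^^^^
ValueError: attempt to get argmax of an empty sequence
```

```bash
sed -i 's/m=((rr>150).*/m=(rr-np.maximum(g,b)>50) if col=="r" else ((g-rr>60)\&(g-b>30))/' fit.py
cat > run.py <<'E'
from fit import *
S={"top":[(229,247),(281,256),(256,276),(297,296)],"scene":[(399,289),(356,262),(385,258),(358,230)]}
for c in S:
    d=get_image(c); K=d["mtx"]; W=[]
    for i,pt in enumerate(S[c]):
        try: p,a=blob(d,pt,"g" if i==3 else "r",9)
        except ValueError: print(d["image"][pt[1]-5:pt[1]+6:2,pt[0]-5:pt[0]+6:2].tolist()); continue
        w=P(d,p)
        zt=.054 if i==3 else .048; C=d["pose"][:3,3]; f=(zt-C[2])/(w[2]-C[2]); x=C+(w-C)*f
        print(c,i,p,a,np.round(w,4),np.round(x,4)); W.append(x[:2])
    if len(W)<4: continue
    t,o,R=fit(np.array(W),M); print("yaw",t,"o",o,"res mm",np.round((W-(o+M@R.T))*1e3,1).tolist()); print("fit",np.round(o+M@R.T,4).tolist())
E
python3 run.py
```

```text
top 0 [228.5 247.5] 78 [0.6157 0.2115 0.0472] [0.6155 0.2113 0.048 ]
top 1 [281.  255.5] 83 [0.5886 0.0962 0.0473] [0.5884 0.0962 0.048 ]
top 2 [256.  275.5] 85 [0.5481 0.1535 0.0475] [0.548  0.1535 0.048 ]
top 3 [296.5 295.5] 72 [0.4965 0.0676 0.0542] [0.4966 0.0677 0.054 ]
yaw 0.05072563984561887 o [0.57071377 0.1551216 ] res mm [[-0.4, -0.2], [0.7, 0.3], [0.2, -0.5], [-0.5, 0.4]]
fit [[0.6159, 0.2115], [0.5877, 0.0959], [0.5477, 0.154], [0.4971, 0.0673]]
scene 0 [398.5 288. ] 69 [0.618  0.2127 0.0487] [0.6175 0.2127 0.048 ]
scene 1 [355.5 262. ] 63 [0.5902 0.0969 0.0485] [0.5899 0.0968 0.048 ]
scene 2 [384.  257.5] 60 [0.5513 0.1551 0.0488] [0.5508 0.155  0.048 ]
scene 3 [357.5 229.5] 60 [0.5021 0.0691 0.054 ] [0.5021 0.0691 0.054 ]
yaw 0.05893300690642092 o [0.57349365 0.15643482] res mm [[-0.7, -0.5], [-1.2, -0.5], [0.3, -0.0], [1.6, 1.1]]
fit [[0.6182, 0.2132], [0.591, 0.0974], [0.5505, 0.1551], [0.5006, 0.068]]
```

Both cameras agree within 3 mm and the heights come out right (48 and 54 mm). Averaged targets: upper left (0.617, 0.212), right (0.589, 0.0965), bottom (0.549, 0.1545), green key (0.4985, 0.0675). I'll close the jaws, square up and set out.

```bash
python3 -m crank '[1,331,-309,0,0,0,16.4,1,331,-309,0,0,0,16.4,1,331,-309,0,0,0,16.4,1,331,-309,0,0,0,16.4,1,331,-309,0,0,0,16.4,1,331,-309,0,0,0,16.4,1,331,-309,0,0,0,16.4,1,331,-309,0,0,0,16.4,1,331,-309,0,0,0,16.4,1,331,-309,0,0,0,16.4,1,331,-309,0,0,0,16.4,1,331,-309,0,0,0,16.4]' 10
```

```text
time_s: 1.85
tcp_pos: [0.42, -0.1825, 0.2232]
tcp_rot: [-3.14, -0.003, 0.059]
contact_force: [0.0, -0.1, -0.6]
grip_width: 0.0114
```

```bash
python3 -m crank '[1,226,-384,0,0,8,0,1,226,-384,0,0,8,0,1,226,-384,0,0,8,0,1,226,-384,0,0,8,0,1,226,-384,0,0,8,0,1,226,-384,0,0,8,0,1,226,-384,0,0,8,0,1,226,-384,0,0,8,0,1,226,-384,0,0,8,0,1,226,-384,0,0,8,0,1,226,-384,0,0,8,0,1,226,-384,0,0,8,0]'
python3 -m crank '[1,0,0,0,0,0,0,1,0,0,0,0,0,0,1,0,0,0,0,0,0]'
python3 - <<'E'
from h import *
print(bot.get_state())
E
```

```text
time_s: 2.85
tcp_pos: [0.624, 0.2125, 0.2221]
tcp_rot: [-3.138, -0.14, 0.056]
contact_force: [-0.3, 0.1, 0.4]
grip_width: 0.0005
time_s: 3.1
tcp_pos: [0.6232, 0.2033, 0.2226]
tcp_rot: [3.14, -0.139, 0.048]
contact_force: [0.6, -0.0, 0.3]
grip_width: 0.0006
{'time_s': 3.1, 'q': array([-0.08888929,  0.42453066, -0.44884675,  1.62167353,  0.28273036,
        1.02304516, -2.1490257 ]), 'joint_velocities': array([ 8.04015915e-03, -6.89417676e-03, -2.58053916e-03, -3.99274779e-04,
        1.64185518e-04, -4.24120177e-05, -2.38884030e-03]), 'effort': array([-8.83787088e-01, -5.72004104e+01, -5.36113903e+00, -2.94185990e+01,
        3.09557654e-01, -6.56441599e-01,  7.90753198e-03]), 'tcp_pos': array([0.62322382, 0.20329065, 0.22261027]), 'tcp_rot': array([ 3.1403381, -0.139406 ,  0.0476605]), 'contact_force': array([ 0.57077606, -0.03017901,  0.34670696]), 'torque': array([ 0.00635881,  0.12328463, -0.0030962 ]), 'grip_width': 0.0005817680061659817}
```

```bash
python3 -m crank '[1,-18,-8.5,160,0,0,0,1,-18,-8.5,160,0,0,0,1,-18,-8.5,160,0,0,0,1,-18,-8.5,160,0,0,0,1,-18,-8.5,160,0,0,0,1,-18,-8.5,160,0,0,0,1,-18,-8.5,160,0,0,0,1,-18,-8.5,160,0,0,0]'
python3 - <<'E'
from h import *
s=bot.get_state(); print(s["tcp_pos"],s["tcp_rot"],s["contact_force"])
a=get_image("top")["image"][200:320,180:340]; b=get_image("scene")["image"][190:310,300:460]
cv2.imwrite("pics/c1.png",np.hstack([cv2.resize(i,(400,300),interpolation=cv2.INTER_CUBIC) for i in(a,b)]))
E
```

```text
time_s: 3.77
tcp_pos: [0.6293, 0.2142, 0.0651]
tcp_rot: [-3.14, -0.144, 0.048]
contact_force: [0.3, 0.3, 0.5]
grip_width: 0.0002
[0.62928195 0.21424054 0.06512498] [-3.14033409 -0.14419881  0.04836663] [0.25791394 0.31985148 0.50461665]
```

View pics/c1.png

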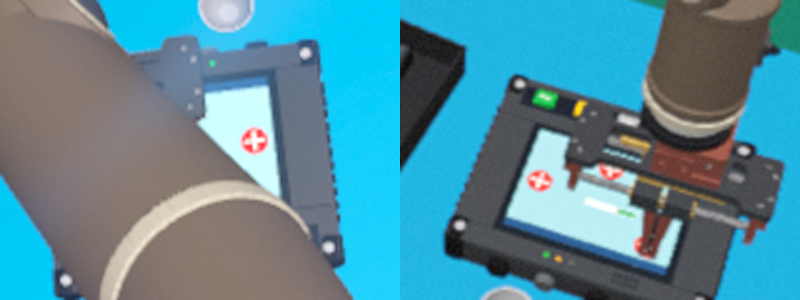

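The scene crop (right) shows the closed fingertip at about (648,243), over the upper-left disc, with clearance. I'll ease down to just above the glass.

```bash
python3 -m crank '[1,-2,1,6,0,0,0,1,-4,2,11.5,0,0,0,1,-4,2,11.5,0,0,0,1,-4,2,11.5,0,0,0,1,-4,2,11.5,0,0,0,1,-4,2,11.5,0,0,0]'
```

```text
time_s: 4.37
tcp_pos: [0.625, 0.2117, 0.0497]
tcp_rot: [3.141, -0.139, 0.049]
contact_force: [0.1, -1.2, 1.3]
grip_width: 0.0005
```

```bash
for i in 1; do python3 -m crank '[1,0,0,0,0,0,0,1,0,0,0,0,0,0,1,0,0,0,0,0,0]'; python3 -m crank '[1,-0.1,0,0.7,0,0,0,1,-0.1,0,0.7,0,0,0,1,-0.1,0,0.7,0,0,0]'; python3 -m crank '[1,-0.1,0,0.7,0,0,0,1,-0.1,0,0.7,0,0,0,1,-0.1,0,0.7,0,0,0]'; done
```

```text
time_s: 4.62
tcp_pos: [0.6251, 0.212, 0.0497]
tcp_rot: [3.141, -0.14, 0.05]
contact_force: [-0.5, -0.1, 2.4]
grip_width: 0.0008
time_s: 4.87
tcp_pos: [0.6251, 0.212, 0.0491]
tcp_rot: [3.141, -0.14, 0.05]
contact_force: [-1.1, -1.6, 2.0]
grip_width: 0.0007
time_s: 5.12
tcp_pos: [0.6251, 0.212, 0.0484]
tcp_rot: [3.142, -0.14, 0.05]
contact_force: [-1.1, -1.8, 4.1]
grip_width: 0.0004
```

Light contact of about 4 N. I'll lift clear and travel above the right target.

```bash
python3 -m crank '[1,1,0,-8,0,0,0,1,3.5,0,-25,0,0,0,1,3.5,0,-25,0,0,0,1,3.5,0,-25,0,0,0]'; python3 -m crank '[1,-31,114,-4.5,0,0,0,1,-31,114,-4.5,0,0,0,1,-31,114,-4.5,0,0,0,1,-31,114,-4.5,0,0,0,1,-31,114,-4.5,0,0,0,1,-31,114,-4.5,0,0,0,1,-31,114,-4.5,0,0,0]'
```

```text
time_s: 5.45
tcp_pos: [0.6257, 0.2127, 0.0746]
tcp_rot: [-3.14, -0.142, 0.05]
contact_force: [0.1, -0.2, 0.3]
grip_width: 0.0006
time_s: 6.03
tcp_pos: [0.5995, 0.0986, 0.0736]
tcp_rot: [-3.14, -0.14, 0.051]
contact_force: [-0.4, 0.4, 0.4]
grip_width: 0.0001
```

```bash
python3 -m crank '[1,-1.5,1,11,0,0,0,1,-2.8,1,20,0,0,0,1,-2.8,1,20,0,0,0,1,-2.8,1,20,0,0,0,1,-2.8,1,20,0,0,0,1,-2.8,1,20,0,0,0]'
python3 - <<'E'
from h import *
b=get_image("scene")["image"][190:310,300:460]
cv2.imwrite("pics/c2.png",cv2.resize(b,(640,480),interpolation=cv2.INTER_CUBIC))
E
```

```text
time_s: 6.53
tcp_pos: [0.5996, 0.096, 0.0536]
tcp_rot: [-3.141, -0.14, 0.05]
contact_force: [0.4, -0.4, 0.1]
grip_width: 0.0004
```

View pics/c2.png

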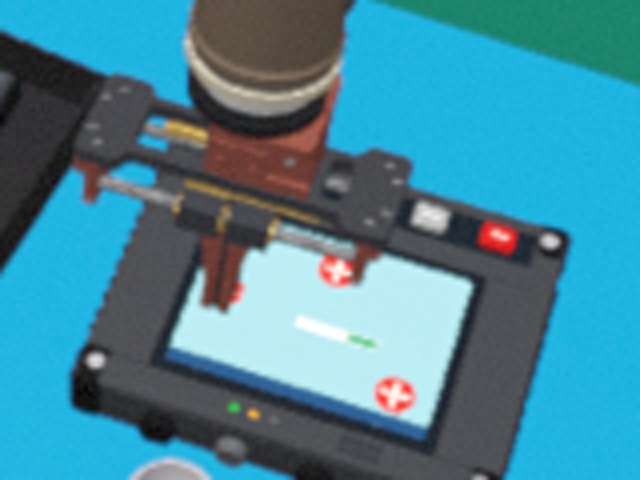

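The crop shows the fingertips at about (217,305), with the right disc peeping out beside them at (237,290). That fits the plan, since the heel edge is 10 mm behind. Touching down.

```bash
python3 -m crank '[1,-0.2,0,1.5,0,0,0,1,-0.5,0,3.5,0,0,0,1,-0.5,0,3.5,0,0,0,1,-0.5,0,3.5,0,0,0]'; python3 -m crank '[1,-0.1,0,0.8,0,0,0,1,-0.1,0,0.8,0,0,0,1,-0.1,0,0.8,0,0,0]';  python3 -m crank '[1,-0.1,0,0.6,0,0,0,1,-0.1,0,0.6,0,0,0,1,-0.1,0,0.6,0,0,0]'
```

```text
time_s: 6.92
tcp_pos: [0.5995, 0.0956, 0.05]
tcp_rot: [3.142, -0.14, 0.049]
contact_force: [0.3, -0.7, 0.1]
grip_width: 0.0004
time_s: 7.17
tcp_pos: [0.5996, 0.0956, 0.0494]
tcp_rot: [3.141, -0.14, 0.05]
contact_force: [-0.5, -0.6, 1.9]
grip_width: 0.0006
time_s: 7.42
tcp_pos: [0.5996, 0.0956, 0.0488]
tcp_rot: [3.141, -0.14, 0.05]
contact_force: [-0.9, -0.8, 3.7]
grip_width: 0.0005
```

```bash
python3 -m crank '[1,1,0,-8,0,0,0,1,3.5,0,-25,0,0,0,1,3.5,0,-25,0,0,0,1,3.5,0,-25,0,0,0]'; python3 -m crank '[1,-37.5,-61,-5.2,0,0,0,1,-37.5,-61,-5.2,0,0,0,1,-37.5,-61,-5.2,0,0,0,1,-37.5,-61,-5.2,0,0,0,1,-37.5,-61,-5.2,0,0,0,1,-37.5,-61,-5.2,0,0,0]';  python3 -m crank '[1,-1.5,0,11,0,0,0,1,-2.8,0,20,0,0,0,1,-2.8,0,20,0,0,0,1,-2.8,0,20,0,0,0,1,-2.8,0,20,0,0,0]'
```

```text
time_s: 7.75
tcp_pos: [0.6001, 0.0958, 0.0747]
tcp_rot: [-3.141, -0.141, 0.049]
contact_force: [-0.5, -1.4, -0.6]
grip_width: 0.0004
time_s: 8.25
tcp_pos: [0.5591, 0.1534, 0.0734]
tcp_rot: [3.141, -0.139, 0.048]
contact_force: [0.8, -0.1, 0.2]
grip_width: 0.0006
time_s: 8.67
tcp_pos: [0.5585, 0.1544, 0.0531]
tcp_rot: [3.141, -0.139, 0.049]
contact_force: [-0.4, -1.0, -0.4]
grip_width: 0.0009
```

```bash
python3 -m crank '[1,-0.2,0,1.5,0,0,0,1,-0.4,0,3.2,0,0,0,1,-0.4,0,3.2,0,0,0,1,-0.4,0,3.2,0,0,0]'; python3 -m crank '[1,-0.1,0,0.8,0,0,0,1,-0.1,0,0.8,0,0,0,1,-0.1,0,0.8,0,0,0]';  python3 -m crank '[1,-0.1,0,0.6,0,0,0,1,-0.1,0,0.6,0,0,0,1,-0.1,0,0.6,0,0,0]'
```

```text
time_s: 9.0
tcp_pos: [0.5587, 0.1547, 0.0504]
tcp_rot: [3.142, -0.14, 0.05]
contact_force: [0.8, 0.1, -0.5]
grip_width: 0.0003
time_s: 9.25
tcp_pos: [0.5589, 0.1548, 0.0497]
tcp_rot: [-3.142, -0.14, 0.05]
contact_force: [-0.2, 0.1, 0.8]
grip_width: 0.0003
time_s: 9.5
tcp_pos: [0.5589, 0.1548, 0.0491]
tcp_rot: [-3.141, -0.14, 0.05]
contact_force: [-1.0, 0.3, 3.5]
grip_width: 0.0001
```

```bash
python3 -m crank '[1,1,0,-8,0,0,0,1,3.5,0,-25,0,0,0,1,3.5,0,-25,0,0,0,1,3.5,0,-25,0,0,0]'; python3 -m crank '[1,-54,85,-7.6,0,0,0,1,-54,85,-7.6,0,0,0,1,-54,85,-7.6,0,0,0,1,-54,85,-7.6,0,0,0,1,-54,85,-7.6,0,0,0,1,-54,85,-7.6,0,0,0]';  python3 -m crank '[1,-1.0,0,7,0,0,0,1,-2,0,14,0,0,0,1,-2,0,14,0,0,0,1,-2,0,14,0,0,0,1,-2,0,14,0,0,0]'
python3 - <<'E'
from h import *
b=get_image("scene")["image"][190:310,300:460]
cv2.imwrite("pics/c3.png",cv2.resize(b,(640,480),interpolation=cv2.INTER_CUBIC))
E
```

```text
time_s: 9.83
tcp_pos: [0.5593, 0.1548, 0.0751]
tcp_rot: [-3.141, -0.141, 0.049]
contact_force: [-0.2, -0.1, -0.1]
grip_width: 0.001
time_s: 10.33
tcp_pos: [0.509, 0.0678, 0.0742]
tcp_rot: [-3.141, -0.14, 0.05]
contact_force: [0.3, -0.8, 0.7]
grip_width: 0.0006
time_s: 10.75
tcp_pos: [0.5083, 0.0676, 0.0596]
tcp_rot: [-3.141, -0.139, 0.05]
contact_force: [-0.5, 0.4, 0.2]
grip_width: 0.0003
```

View pics/c3.png

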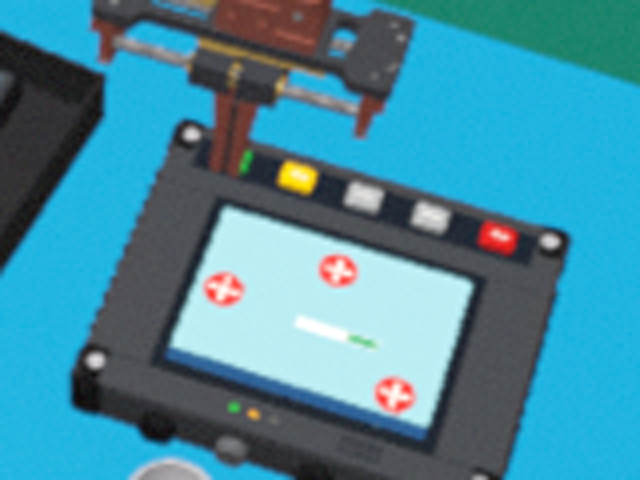

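The fingertips cover the green key at about (228,160), and the yellow key at (297,177) is clear. Pressing in small steps.

```bash
python3 -m crank '[1,-0.2,0,1.5,0,0,0,1,-0.5,0,3.5,0,0,0,1,-0.5,0,3.5,0,0,0,1,-0.5,0,3.5,0,0,0]'; python3 -m crank '[1,-0.15,0,1,0,0,0,1,-0.15,0,1,0,0,0,1,-0.15,0,1,0,0,0]';  python3 -m crank '[1,-0.15,0,1,0,0,0,1,-0.15,0,1,0,0,0,1,-0.15,0,1,0,0,0]';  python3 -m crank '[1,-0.15,0,1,0,0,0,1,-0.15,0,1,0,0,0,1,-0.15,0,1,0,0,0]'
```

```text
time_s: 11.13
tcp_pos: [0.5083, 0.067, 0.0564]
tcp_rot: [3.142, -0.139, 0.049]
contact_force: [-0.7, -0.2, -0.2]
grip_width: 0.0006
time_s: 11.38
tcp_pos: [0.5085, 0.067, 0.0556]
tcp_rot: [3.142, -0.14, 0.049]
contact_force: [-0.7, 0.4, 1.5]
grip_width: 0.0008
time_s: 11.63
tcp_pos: [0.5085, 0.0671, 0.0546]
tcp_rot: [3.142, -0.14, 0.05]
contact_force: [-0.1, -0.3, 3.1]
grip_width: 0.0006
time_s: 11.88
tcp_pos: [0.5085, 0.0671, 0.0536]
tcp_rot: [3.142, -0.14, 0.05]
contact_force: [-0.5, 0.5, 3.9]
grip_width: 0.0005
```

```bash
python3 -m crank '[1,-0.15,0,1,0,0,0,1,-0.15,0,1,0,0,0,1,-0.15,0,1,0,0,0]';  python3 -m crank '[1,-0.1,0,0.7,0,0,0,1,-0.1,0,0.7,0,0,0,1,-0.1,0,0.7,0,0,0]'
```

```text
time_s: 12.13
tcp_pos: [0.5085, 0.0671, 0.0525]
tcp_rot: [3.142, -0.14, 0.05]
contact_force: [0.4, -0.9, 5.3]
grip_width: 0.0005
time_s: 12.38
tcp_pos: [0.5085, 0.067, 0.0518]
tcp_rot: [3.142, -0.14, 0.05]
contact_force: [-1.6, -0.9, 4.6]
grip_width: 0.0007
```

```bash
python3 -m crank '[1,1,0,-8,0,0,0,1,5,0,-33,0,0,0,1,14,0,-100,0,0,0,1,14,0,-100,0,0,0,1,14,0,-100,0,0,0,1,14,0,-100,0,0,0,1,-60,60,-150,0,0,0,1,-60,60,-150,0,0,0,1,-60,60,-150,0,0,0,1,-60,60,-150,0,0,0,1,-60,60,-150,0,0,0,1,-60,60,-150,0,0,0]'; python3 -m crank '[1,0,0,0,0,0,0,1,0,0,0,0,0,0,1,0,0,0,0,0,0]'; python3 run.py
python3 - <<'E'
from h import *
cv2.imwrite("pics/end.png",get_image("scene")["image"])
E
```

```text
time_s: 13.38
tcp_pos: [0.431, 0.0033, 0.1912]
tcp_rot: [-3.141, -0.139, 0.049]
contact_force: [0.4, -0.3, 0.6]
grip_width: 0.0006
time_s: 13.63
tcp_pos: [0.4313, 0.0039, 0.1913]
tcp_rot: [-3.141, -0.139, 0.051]
contact_force: [0.0, -0.3, 0.3]
grip_width: 0.0007
top 0 [228.5 247.5] 78 [0.6156 0.2114 0.0476] [0.6155 0.2113 0.048 ]
top 1 [281.  255.5] 83 [0.5884 0.0962 0.0483] [0.5884 0.0962 0.048 ]
top 2 [256.  275.5] 85 [0.5481 0.1535 0.0474] [0.548  0.1535 0.048 ]
top 3 [296.5 295.5] 74 [0.4966 0.0677 0.054 ] [0.4966 0.0677 0.054 ]
yaw 0.05072563984561829 o [0.57071377 0.1551216 ] res mm [[-0.4, -0.2], [0.7, 0.3], [0.2, -0.5], [-0.5, 0.4]]
fit [[0.6159, 0.2115], [0.5877, 0.0959], [0.5477, 0.154], [0.4971, 0.0673]]
scene 0 [398.5 288. ] 69 [0.6171 0.2126 0.0472] [0.6175 0.2127 0.048 ]
scene 1 [355.5 262. ] 63 [0.5895 0.0968 0.0475] [0.5899 0.0968 0.048 ]
scene 2 [384.  257.5] 60 [0.5518 0.1552 0.0495] [0.5508 0.155  0.048 ]
scene 3 [357.5 229.5] 60 [0.5028 0.0692 0.0548] [0.5021 0.0691 0.054 ]
yaw 0.05893300690642127 o [0.57349365 0.15643482] res mm [[-0.7, -0.5], [-1.2, -0.5], [0.3, -0.0], [1.6, 1.1]]
fit [[0.6182, 0.2132], [0.591, 0.0974], [0.5505, 0.1551], [0.5006, 0.068]]
```

View pics/end.png

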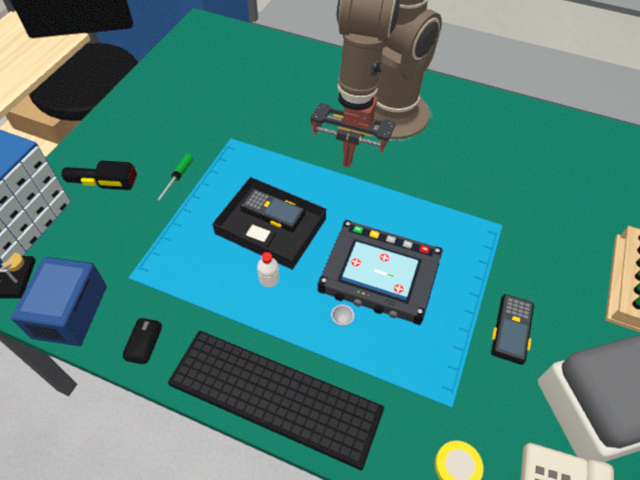

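The final view matches the first: the terminal and the other things are in place, the green key at (358,230) is back up, and the arm is clear at (348,150). Handing in.

```bash
python3 -c "
from workcell import bot
bot.hand_in()"
```

```text
the job is handed in; nothing more can be done
```

I touched the three targets with the closed fingertip in order: upper left, right, bottom. I lifted about 25 mm clear after each, then pressed the green key, and handed the job in at about 14 s.

- **Touch forces:** each target reading peaked at about 3.5–4 N. The wrist sensor's noise is about ±1 N.
- **Green key:** I pressed at about 5 N, moving roughly 4 mm after contact. It is back at its released height.
- **Final check:** the terminal's measured position is the same as at the start, to the pixel in both cameras. In the last picture the other keys and the bystanders look unchanged, and the arm is clear.

Two limits on what I could check:

- **Which part was touched:** the wrist sensor cannot tell a target from the glass around it, so the target touches rest on position. The two cameras disagreed by up to about 3.5 mm, against a target radius of 12 mm.
- **Network labels:** the recognition networks gave only partly right labels, so I located the targets by colour instead.

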